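Lock the camlock cap on the soy-milk tank's filling neck

TASK

Close the filling neck of the low steel soy-milk tank: take the metal camlock cap standing on the worktop by its grip, set it over the upright neck and push it firmly but gently home until it bears on the rubber gasket, with both cam arms still raised. Then let go and swing the two cam arms all the way down, one after the other, to lock the cap straight and tight. Never press harder than about 25 N, or the neck is strained, and leave the jar and the shaker where they stand.

Things in the scene. Friction and masses are not known exactly. Their poses are not given: they have to be found in the camera images.
- tank: Low round steel drum (140 mm wide, 60 mm high), fixed to the worktop; origin under its centre, z up. The upright steel filling neck rises on its axis: 40 mm in diameter, with an 18 mm high, 7.5 mm deep groove, above it a 9 mm high lip with a bevelled rim. A small drain plug sticks out 28 mm at the drum's foot (-x side). A shelf post stands behind it on the left.
- neck_nominal (a point): Nominal place of the neck's steel rim: on the drum's axis, 120 mm up. The neck is screwed up or down: its real height differs by up to 10 mm either way and is not given. A rubber gasket (28 mm wide) stands 6 mm above it and gives by 5.5 mm at 3.5 N/mm. Sprung seal pads in the lip rub in the cap's bore: pushing on takes about 9 N, with the gasket pressed in 15 to 25 N; let go, the cap rises 1 to 4 mm and stays.
- cap: Aluminium camlock cap, about 0.3 kg, standing open side down: round, 60 mm wide, 44 mm high, a grip block on top, a hinged cam arm on either side (cam_a at its own +y, cam_b at -y). Origin at the centre of its open underside, z up. Bore 43 mm wide, 36 mm deep: pushed home, the underside is 32 to 36 mm below the neck's real rim. Its turn about z on the neck does not matter.
- cap_grip (a point): Where to hold the cap: a point in its grip block, 67 mm above the cap's underside, on its axis. The block is 20 mm thick along the cap's x, 30 mm long along its y and spans 44 to 79 mm above the underside; grasp it from above, fingers closing along the cap's x. Axes as the cap's.
- cam_a (a joint): Cam arm at the cap's +y: 0 = raised (55 degrees above level, pointing outward), 1.31 = fully down (20 degrees below level), at a stop. It swings outward and down about a level pin along the cap's x, 27.5 mm from the cap's axis, 24.7 mm above its underside, and stays where left. Moving it takes some 3 N at its end, more in the last part, where its lobe bears under the neck's lip.
- cam_b (a joint): The same arm on the cap's -y side; same values.
- cam_a_end (a point): Point on the centre line of cam arm a, 52 mm from its pin (in its rounded end). The steel arm is 13 mm wide (19 mm at the round end, which reaches 65 mm from the pin), 7 mm thick; a thin ring beyond it is for looks. Press it down from above with closed fingers.
- cam_b_end (a point): The same point on cam arm b.
- pepper_shaker: Bystander: glass pepper shaker with a metal top, 44 mm wide, 90 mm high; origin under its centre.
- chilli_jar: Bystander: glass jar of chilli with a red lid, 58 mm wide, 86 mm high; origin under its centre.

How it is judged:
By the outcome, as a careful person would: the job done as asked, in the order asked, and still so for the second after the job is handed in, with the robot touching nothing.
It also fails if it takes over 61 s, if anything falls off the work surface, if the arm or the gripper's body presses on something with over 40 N, if the wrist force passes 120 N, or if a joint passes its speed limit or range.

ROBOT

A 6-joint arm with a two-finger parallel gripper is mounted at the origin on a cart in front of the work surface, level with it; the furniture and walls round the work are solid. World frame = base frame: x ahead of the robot, y to its left, z up, the work surface at z = 0. Lengths are in m, angles in rad, forces in N, time in s.
With the tool pointing down it reaches from about 0.275 to 0.875 m from the base axis. Payload 12.5 kg.
Tool frame: the origin (TCP) lies midway between the tips of the shut fingers; the grasp point (between the pads) lies 19 mm behind it (r.grasp_offset is the z of the grasp point in the tool frame, in m); z points along the fingers, y is the line along which they close (so a half turn about z gives the same grasp; the last joint's range is limited). The gripper opens to 85 mm and grips with 20 to 120 N. Pads are 22 mm wide; open, the fingers measure 114 mm over their backs; the gripper's body (76 mm by 85 mm) begins 54 mm behind the grasp point. The pads swing forward as they close: fully open they stand 13 mm farther back than shut.
Start: joints at [1.055, 0.351, 1.652, -0, 1.139, -0.085], TCP at [0.23, 0.5, 0.231] pointing down, gripper open.
Joint ranges: [-2.75, 2.75], [-0.79, 2.1], [0.01, 2.65], [-1.57, 4.71], [0.07, 3.14], [-2.87, 2.87]. Speed limits (rad/s): [2.22, 2.22, 2.79, 3.14, 3.14, 3.14].

INTERFACE

Orientations are given as a unit quaternion [w, x, y, z].
In Python, from bench import r gives the robot as it stands. Calls block until the motion is done:
- r.goto(position, orientation): joint-space move of the TCP to a pose.
- r.line_to(position, orientation=None, v=0.15): straight line of the TCP; orientation=None keeps the orientation; v is the mean speed in m/s.
- r.move_joints(angles): joint-space move.
- r.grip(opening, effort=None): opening from 0.0 (shut) to 1.0 (fully open); effort is the grip in N (None keeps the last); returns when the fingers have stopped.
- r.sleep(seconds).
- r.inverse_kinematics(position, orientation): joint angles nearest the present ones, or None.
- r.get_obs(): the state.
- r.grab_frame(name): name is "scene" or "top"; returns the picture (420x560x3 uint8, red, green, blue); there is no depth.
- r.camera_model(name): a dict with "camera_matrix" (3x3 intrinsics, pixels), "R" (3x3) and "t" (3): a world point X has camera coordinates R X + t. Camera axes: x right, y down, z forward; pixel columns grow to the right and rows downward; lengths in m; the calibration is good to about 2 mm. A picture is of the moment at which its call begins. camera_model takes no time and is no camera call.
A pose or a line that the arm cannot do raises r.IKError and nothing moves.
- r.close_job(): hands the job in; it is judged then, once.
The state is a dict: "clock": time; "qpos": joint angles; "qvel": joint speeds; "tau": joint torques, N m; "eef_pos": TCP position; "orientation": TCP orientation; "ft_force": force on the tool from outside, world axes, zero at the start; "ft_torque": the same for the moment, N m; "grip_width": opening from 0.0 (shut) to 1.0 (fully open); "grip_force": force on a finger pad.
Only numpy, scipy, OpenCV 4.12 (cv2) and the standard library are available. Lean on these libraries where they do the work, as an engineer would, in place of code of your own. Each camera call takes 0.05 s, during which the arm holds its last target. There are 200 camera calls.

## Working session

There is one attempt and no reset: what is moved stays moved. The work goes in short steps, each a Python script; the robot and the scene stay as the last script left them, time stands still between calls to the robot, and variables do not carry over. Pictures are saved under pics/ and viewed, at most 10 in all, crops included, and the job is handed in when it is done.

```bash
mkdir -p pics; ls
python3 - <<'E'
from bench import r
import cv2,numpy as np
for n in("scene","top"):
    im=r.grab_frame(n); cv2.imwrite(f"pics/{n}0.png",im[:,:,::-1]); 
    m=r.camera_model(n); print(n,m, -np.array(m["R"]).T@np.array(m["t"]))
o=r.get_obs();print(o); print(r.grasp_offset)
E
```

```text
pics
scene {'camera_matrix': array([[412.03420186,   0.        , 276.97687773],
       [  0.        , 412.03420186, 210.57539865],
       [  0.        ,   0.        ,   1.        ]]), 'R': array([[ 0.61649439, -0.7873409 , -0.00538315],
       [-0.45446424, -0.35024951, -0.8190162 ],
       [ 0.6429595 ,  0.50736534, -0.57374514]]), 't': array([-0.289543  ,  0.36620484,  0.60205742])} [-0.0421699  -0.40516904  0.64379656]
top {'camera_matrix': array([[542.40870213,   0.        , 278.46147383],
       [  0.        , 542.40870213, 217.79245192],
       [  0.        ,   0.        ,   1.        ]]), 'R': array([[ 0.01617198, -0.99975505, -0.01510957],
       [-0.98789532, -0.01364482, -0.15452074],
       [ 0.15427672,  0.01742558, -0.987874  ]]), 't': array([0.09821786, 0.57701877, 1.43908175])} [0.34642895 0.08099028 1.51227684]
{'clock': 0.1, 'qpos': array([ 1.05537695e+00,  3.51174635e-01,  1.65232744e+00, -3.61715897e-05,
        1.13910192e+00, -8.46170694e-02]), 'qvel': array([ 0.00231606,  0.0001157 , -0.00298896, -0.00087664,  0.00036656,
       -0.00142439]), 'tau': array([ 1.93575047e-04, -5.06838369e+01, -2.91884190e+01, -1.66189457e-04,
        2.59406828e-03,  1.27899824e-05]), 'eef_pos': array([0.22953296, 0.49950263, 0.2308289 ]), 'orientation': array([-1.33755492e-04,  2.13731900e-01,  9.76892225e-01, -4.87936273e-04]), 'ft_force': array([-0.28310202, -0.01411834, -1.15668803]), 'ft_torque': array([0.05392694, 0.06684485, 0.00824289]), 'grip_force': 0.0, 'grip_width': 0.9974421438130966}
-0.0187
```

View pics/scene0.png

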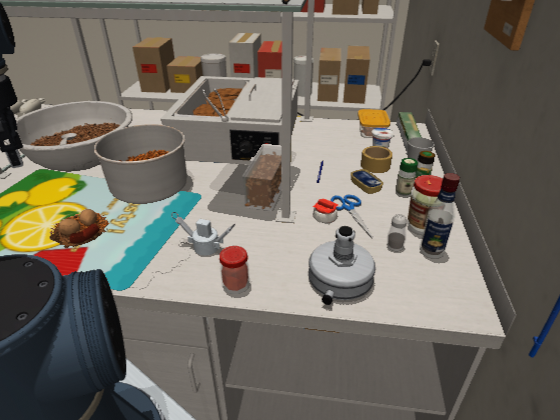

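View pics/top0.png

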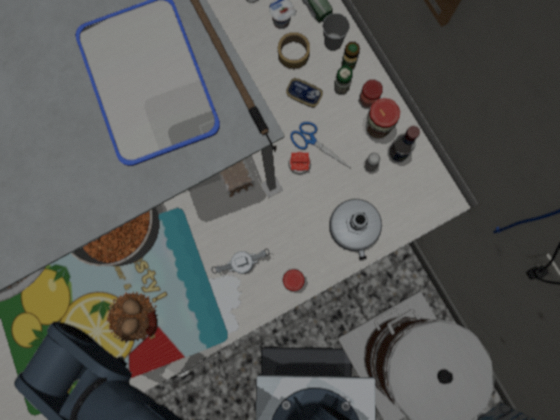

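Scene: cap at (205,238), tank at (342,268) with neck at (345,237), jar at (235,268), post at (287,110–218). Top: cap at (243,262), tank at (357,222), jar at (293,280). Next, enlarged crops.

Run:
```python
import cv2,numpy as np
s=cv2.imread("pics/scene0.png");t=cv2.imread("pics/top0.png")
f=lambda im,x,y,w,h:cv2.resize(im[y:y+h,x:x+w],(400,300),interpolation=cv2.INTER_CUBIC)
a=np.vstack([np.hstack([f(s,165,195,80,60),f(s,295,215,100,75)]),np.hstack([f(t,203,232,80,60),f(t,317,185,100,75)])])
cv2.imwrite("pics/crops.png",a)
```

```text
(no output)
```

View pics/crops.png

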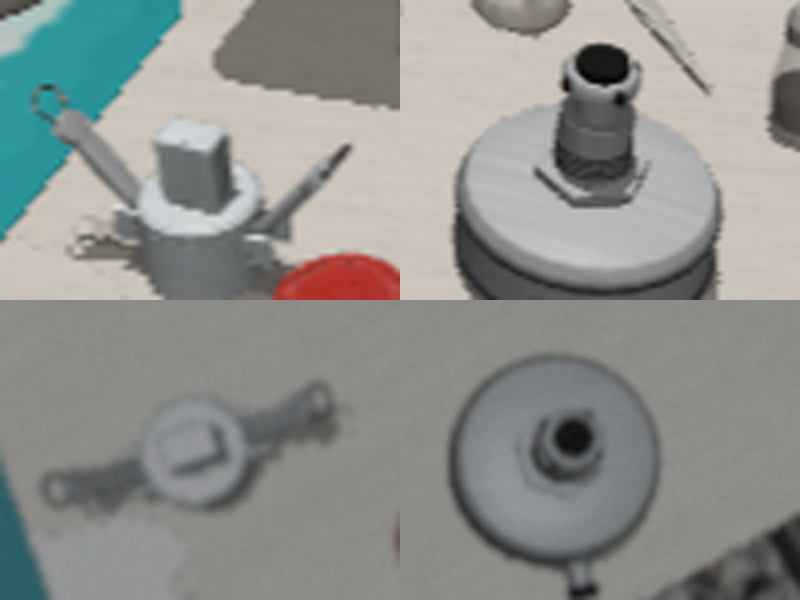

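The crops show the cap's block-top centre at scene ≈(204.1,222.6) and its arm rings at top ≈(214.6,269.6) and (267,251.6). The black gasket is at scene ≈(345.8,231.3) and top ≈(360.3,219.3).

```bash
cat > h.py <<'E'
import cv2,numpy as np
from bench import r
def ray(n,p):
    m=r.camera_model(n);R=np.array(m["R"]);t=np.array(m["t"])
    d=R.T@np.linalg.solve(m["camera_matrix"],[p[0],p[1],1.]);return -R.T@t,d/np.linalg.norm(d)
def plane(n,p,z):
    c,d=ray(n,p);return c+d*(z-c[2])/d[2]
def tri(ps,pt):
    c1,d1=ray("scene",ps);c2,d2=ray("top",pt)
    k=np.linalg.lstsq(np.c_[d1,-d2],c2-c1,rcond=None)[0]
    a=c1+k[0]*d1;b=c2+k[1]*d2;return (a+b)/2,np.linalg.norm(a-b)
def blob(im,x,y,w,h,thr):
    g=im[y:y+h,x:x+w].max(2)
    n,l,s,c=cv2.connectedComponentsWithStats((g<thr).astype(np.uint8))
    return [(c[i]+[x,y],s[i]) for i in range(1,n) if s[i][4]>15]
def quat(yaw):  # tool down, tool y axis along world direction yaw
    # Rot: z->-z ; y axis = (cos,sin,0)
    from scipy.spatial.transform import Rotation as Ro
    y=np.array([np.cos(yaw),np.sin(yaw),0]);z=np.array([0,0,-1.]);x=np.cross(y,z)
    q=Ro.from_matrix(np.c_[x,y,z]).as_quat();return np.array([q[3],*q[:3]])
E
python3 - <<'E'
from h import *
s=cv2.imread("pics/scene0.png");t=cv2.imread("pics/top0.png")
bs=blob(s,330,220,32,20,45);bt=blob(t,350,208,20,22,45);print(bs,bt)
g=tri(bs[0][0],bt[0][0]);print("gasket",g)
# drum outline in top view
R=[]
for z in(.06,.055):print("drum",plane("top",(317+154.5/4,185+157/4),z))
a=plane("top",(214.6,269.6),.084);b=plane("top",(267,251.6),.084)
print("rings",a,b,(a+b)/2,np.linalg.norm(a-b),np.degrees(np.arctan2(*(b-a)[1::-1])))
print("disc",plane("top",(203+193/5,232+152/5),.044))
print("block scene",plane("scene",(204.1,222.55),.079))
print("block corners scene",[plane("scene",(165+x/5,195+y/5),.079)[:2].round(4) for x,y in((157,143),(180,120),(230,133),(215,155))])
print("block top",plane("top",(203+188/5,232+142/5),.079), "ringL scene",plane("scene",(165+48/5,195+103/5),.084))
print("jar",plane("top",(293.5,280),.086))
print("post",plane("scene",(287,219),0))
E
```

```text
[(array([345.26530612, 230.91836735]), array([ 9,  7, 13,  9, 98], dtype=int32))] [(array([359.8490566, 219.       ]), array([ 6,  7,  9,  9, 53], dtype=int32))]
gasket (array([ 0.56223905, -0.10429124,  0.12930151]), np.float64(0.00027631974755271306))
drum [ 0.55846743 -0.10197921  0.06      ]
drum [ 0.55919745 -0.10260915  0.055     ]
rings [0.42921972 0.2719739  0.084     ] [0.4787182 0.1349892 0.084    ] [0.45396896 0.20348155 0.084     ] 0.14565338108604617 -70.13302898986274
disc [0.45209419 0.20474129 0.044     ]
block scene [0.45078775 0.19735223 0.079     ]
block corners scene [array([0.4372, 0.2084]), array([0.456 , 0.2132]), array([0.4631, 0.1874]), array([0.447 , 0.1807])]
block top [0.45482066 0.20458037 0.079     ] ringL scene [0.42327922 0.26644084 0.084     ]
jar [0.40516031 0.06417864 0.086     ]
post [0.66489446 0.1191919  0.        ]
```

Run:
```python
from h import *
print("block",tri((204.1,222.55),(240.6,260.4)))
print("ringL",tri((165+48/5,195+103/5),(214.6,269.6)))
print("disc",tri((205,235),(241.6,262.4)), plane("scene",(205,235),.044))
print("drum",tri((295+188/4,215+188/4),(317+154.5/4,185+157/4)),plane("scene",(295+188/4,215+188/4),.06))
print("jar top",plane("scene",(234,253.5),.086))
o=r.get_obs();print(o['eef_pos'])
# reachability of candidate yaws
for y in(20,200):
  print(y,r.inverse_kinematics([.4535,.203,.2],quat(np.radians(y))),r.inverse_kinematics([.561,-.104,.25],quat(np.radians(y))))
print(r.inverse_kinematics([.561,-.104,.25],quat(np.radians(0))))
```

```text
block (array([0.45586397, 0.20468608, 0.07254516]), np.float64(0.0014303603337209446))
ringL (array([0.42894336, 0.27324729, 0.077921  ]), np.float64(0.0015579125302563788))
disc (array([0.45331931, 0.20471404, 0.03722926]), np.float64(0.0018993871726593191)) [0.44852007 0.1973175  0.044     ]
drum (array([ 0.56113514, -0.1045655 ,  0.04569397]), np.float64(0.0019155331688752424)) [ 0.54741882 -0.11241256  0.06      ]
jar top [0.40788464 0.06325702 0.086     ]
[0.22953296 0.49950263 0.2308289 ]
20 [ 3.27156284e-01  2.92301702e-01  1.81971575e+00 -4.44089210e-16
  1.02957520e+00 -2.19095666e-02] [-2.64891887e-01  3.69861044e-01  1.57573610e+00 -4.44089210e-16
  1.19599551e+00 -6.13957737e-01]
200 None [-2.64891887e-01  3.69861044e-01  1.57573610e+00 -4.44089210e-16
  1.19599551e+00  2.52763492e+00]
[-2.64891887e-01  3.69861044e-01  1.57573610e+00 -4.44089210e-16
  1.19599551e+00 -2.64891887e-01]
```

Run:
```python
from h import *
q=quat(np.radians(20))
r.goto([.4542,.2048,.20],q)
r.line_to([.4542,.2048,.048],v=.15)
r.grip(0,40)
o=r.get_obs();print(o['clock'],o['eef_pos'],o['grip_width'],o['grip_force'],o['ft_force'])
r.line_to([.4542,.2048,.10],v=.15)
o=r.get_obs();print(o['clock'],o['eef_pos'],o['grip_width'],o['grip_force'],o['ft_force'],o['ft_torque'])
s=r.grab_frame("scene");t=r.grab_frame("top")
f=lambda im,x,y,w,h:cv2.resize(im[y:y+h,x:x+w,::-1],(400,300),interpolation=cv2.INTER_CUBIC)
cv2.imwrite("pics/g.png",np.hstack([f(s,145,165,120,90),f(t,183,210,120,90)]))
```

```text
3.2667 [0.45427536 0.20481423 0.04816974] 0.2322868949373005 42.492581605911255 [-1.24600539 -1.32991517  4.11368443]
3.7667 [0.45382292 0.20467055 0.09945456] 0.22815584187499546 41.62581503391266 [-1.1421972  -0.10926741 -2.73326501] [0.01361083 0.03624259 0.00575416]
```

View pics/g.png

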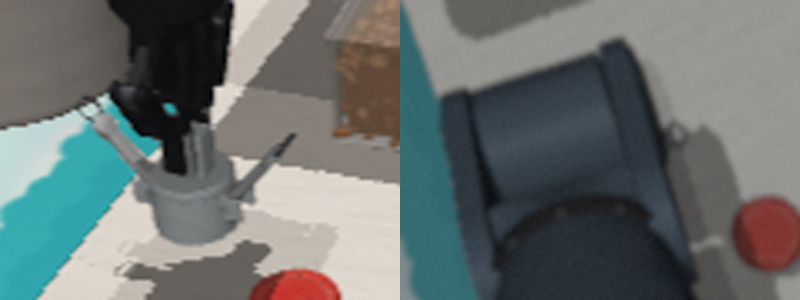

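Cap is upright in the grip and clear of the table (scene body axis ≈ u 203). I'll carry it over the neck and compare the body axis to the neck in image columns.

Run:
```python
from h import *
q=quat(np.radians(20))
p=r.get_obs()['eef_pos']
r.line_to([p[0],p[1],.23],v=.25)
r.goto([.562,-.104,.23],q)
r.line_to([.562,-.104,.203],v=.1)
o=r.get_obs();print(o['clock'],o['eef_pos'],o['ft_force'],o['grip_width'])
s=r.grab_frame("scene")
cv2.imwrite("pics/n_full.png",s[:,:,::-1])
f=lambda im,x,y,w,h:cv2.resize(im[y:y+h,x:x+w,::-1],(800,600),interpolation=cv2.INTER_CUBIC)
cv2.imwrite("pics/n.png",f(s,295,165,100,75))
m=r.camera_model("scene")
for z in(.129,.155,.19):
  c=m["R"]@np.array([.5622,-.1043,z])+m["t"];u=m["camera_matrix"]@c;print(z,u[:2]/u[2])
```

```text
6.1917 [ 0.56199994 -0.10336251  0.20300656] [ 1.36948259  0.0306456  -2.94900112] 0.22656168172967614
0.129 [345.17760959 231.0554985 ]
0.155 [346.34558992 220.74915679]
0.19 [347.98651815 206.2694891 ]
```

View pics/n.png

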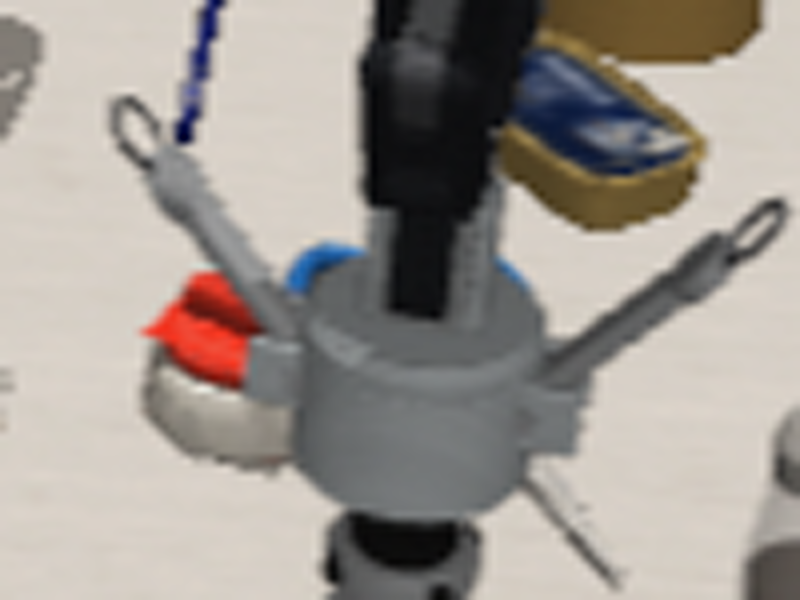

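Cap body axis at u ≈ 346.3 (bottom) and 347.5 (top); the neck axis is predicted at 346.3 and 348, so they are aligned to about 1 mm. Descending under force watch.

```bash
cat > push.py <<'E'
from h import *
def push(x,y,z,zmin,base,stop,step=.001,latmax=10,log=4):
    k=0
    while z>zmin:
        z-=step; r.line_to([x,y,z],v=.02)
        o=r.get_obs();f=o['ft_force']-base;k+=1
        if k%log==0 or f[2]>stop-4: print(round(z,4),round(o['eef_pos'][2],4),f.round(1),o['ft_torque'].round(2))
        if f[2]>stop or np.hypot(f[0],f[1])>latmax: print("STOP",round(z,4),f.round(1));break
    print(r.get_obs()['clock'],r.get_obs()['eef_pos'],r.get_obs()['grip_width']);return z
E
python3 - <<'E'
from push import *
r.line_to([.562,-.1046,.186],v=.1)
base=r.get_obs()['ft_force'];print(base)
push(.562,-.1046,.186,.155,base,14,log=2)
E
```

```text
[ 0.3928443   0.39673762 -3.31188846]
0.184 0.184 [-0.8  0.7 -0.2] [ 0.03 -0.04 -0.03]
0.182 0.1819 [ 0.2 -1.  -0.1] [-0.03 -0.01 -0.01]
0.18 0.1799 [-0.5  0.5  0.7] [ 0.01  0.03 -0.06]
0.178 0.178 [ 0.3 -0.3  0. ] [ 0.01  0.03 -0.01]
0.176 0.176 [0.1 0.5 0.5] [ 0.02 -0.    0.01]
0.174 0.174 [ 0.8 -0.2  0.9] [-0.08  0.02  0.02]
0.172 0.172 [ 0.6 -1.5  1.5] [-0.25 -0.02 -0.  ]
0.17 0.1697 [ 1.5 -1.4  0. ] [-0.28 -0.2   0.06]
0.168 0.1678 [ 0.4 -1.6 -0.8] [-0.31 -0.16  0.  ]
0.166 0.1658 [ 0.2 -0.8 -0.2] [-0.31 -0.15  0.03]
0.164 0.1639 [-1.2 -2.5 -0.5] [-0.29 -0.07  0.01]
0.162 0.1618 [-0.3 -1.6 -1.9] [-0.26 -0.19  0.04]
0.16 0.1598 [ 0.3 -1.7 -0.4] [-0.31 -0.13  0.05]
0.158 0.1579 [-0.4 -1.9  0.2] [-0.29  0.01 -0.01]
0.156 0.1558 [-0.1 -1.9 -2.2] [-0.25 -0.09  0.03]
14.3083 [ 0.56193771 -0.10458324  0.15486847] 0.22793346572456624
```

Run:
```python
from push import *
base=np.array([0.2,0,-3.1])
push(.562,-.1040,.155,.128,base,18,step=.0015,log=2)
```

```text
0.152 0.1518 [-0.3 -3.5 -2.3] [-0.67  0.05  0.03]
0.149 0.1488 [-1.  -4.9 -0.8] [-0.75  0.08 -0.02]
0.146 0.1461 [-2.3 -3.8  1.2] [-0.7   0.31 -0.05]
0.143 0.1435 [-4.2 -3.6  9.7] [-0.6   0.72 -0.02]
0.14 0.1417 [-8.2 -3.3 21.7] [-0.47  1.69 -0.  ]
STOP 0.14 [-8.2 -3.3 21.7]
16.8083 [ 0.56224702 -0.10407112  0.14170445] 0.22409010501547974
```

Run:
```python
from push import *
o=r.get_obs();print(o['clock'],o['ft_force'],o['ft_torque'])
s=r.grab_frame("scene")
f=lambda im,x,y,w,h:cv2.resize(im[y:y+h,x:x+w,::-1],(800,600),interpolation=cv2.INTER_CUBIC)
cv2.imwrite("pics/p.png",f(s,295,185,100,75))
```

```text
16.8083 [-8.04746889 -3.34576067 18.59448723] [-0.46861011  1.686029   -0.00452124]
```

View pics/p.png

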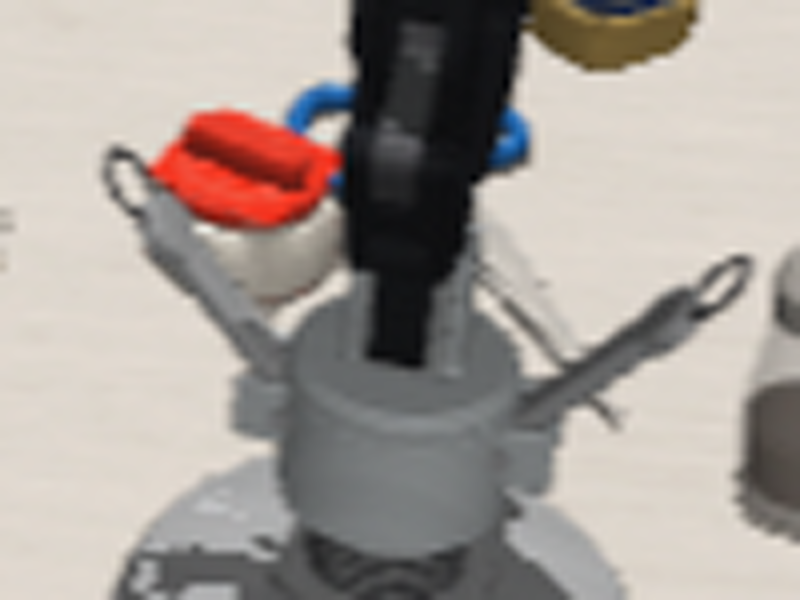

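Run:
```python
from push import *
m=r.camera_model("scene")
for z in(.09,.094,.1,.106):
  c=m["R"]@np.array([.5622-.0235,-.1043-.0186,z])+m["t"];u=m["camera_matrix"]@c;print(z,(u[:2]/u[2]).round(1))
for x,y in((.5614,-.1046),(.5608,-.1051)):
  r.line_to([x,y,.14],v=.02); o=r.get_obs();print(o['eef_pos'].round(4),o['ft_force'].round(1),o['ft_torque'].round(2),o['clock'])
```

```text
0.09 [345.5 255.4]
0.094 [345.7 253.9]
0.1 [346.  251.6]
0.106 [346.3 249.3]
[ 0.5621 -0.1042  0.1417] [-4.9  1.4 17. ] [ 0.14  1.05 -0.02] 17.1083
[ 0.5621 -0.1043  0.1418] [-2.4  3.9 14.8] [ 0.67  0.51 -0.01] 17.3583
```

Cap underside at z ≈ 0.095, which fits being over the neck on the gasket. Lateral load is relieved, so I'll finish the push to about 21 N.

Run:
```python
from push import *
base=np.array([0.2,0,-1.2])
r.line_to([.5605,-.1046,.14],v=.02)
push(.5604,-.1046,.14,.134,base,20.5,step=.0005,log=1)
o=r.get_obs();print(o['ft_force'],o['ft_torque'])
```

```text
0.1395 0.1417 [-3.1  2.2 19.6] [0.25 0.44 0.02]
0.139 0.1416 [-4.8  2.3 22.8] [ 0.36  0.78 -0.02]
STOP 0.139 [-4.8  2.3 22.8]
18.1083 [ 0.56209316 -0.10428863  0.14163575] 0.22796717490468377
[-4.57710146  2.33992324 21.62612682] [ 0.35551389  0.77573379 -0.01791052]
```

Run:
```python
from push import *
r.line_to([.5619,-.1043,.1412],v=.02)
o=r.get_obs();print(o['eef_pos'],o['ft_force'])
r.grip(0.75)
o=r.get_obs();print(o['eef_pos'],o['ft_force'],o['grip_width'],o['clock'])
r.line_to([.5619,-.1043,.24],v=.2)
r.grip(0)
o=r.get_obs();print(o['eef_pos'],o['ft_force'],o['clock'])
s=r.grab_frame("scene");t=r.grab_frame("top")
f=lambda im,x,y,w,h:cv2.resize(im[y:y+h,x:x+w,::-1],(400,300),interpolation=cv2.INTER_CUBIC)
cv2.imwrite("pics/rel.png",np.hstack([f(s,295,185,100,75),f(t,310,180,100,75)]))
```

```text
[ 0.56218028 -0.10419667  0.14256126] [-6.48427441 -2.09484073 13.92996841]
[ 0.56189617 -0.10417905  0.1410282 ] [-0.86150337 -1.17638812  0.16410666] 0.7506538005089 18.8917
[ 0.56191275 -0.10429621  0.23997768] [-0.49452424 -0.1221118   0.49993164] 20.1583
```

View pics/rel.png

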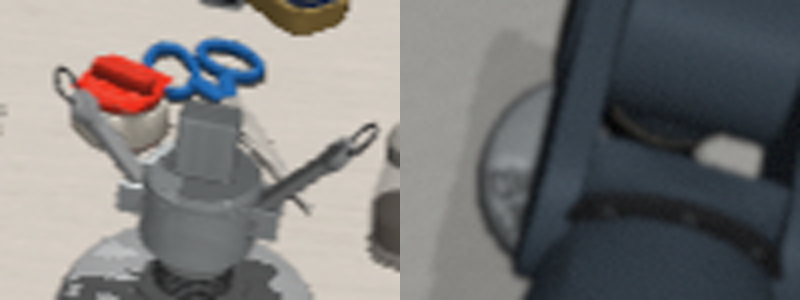

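Cap stands upright with both arms raised and underside at z ≈ 0.0955 (scene v ≈ 253). Swinging the first arm (+y side).

```bash
cat > cam.py <<'E'
from push import *
C=np.array([.5621,-.1043]);PIN=.1203
def swing(sgn):
    a=np.radians(110 if sgn>0 else -70);d=np.array([np.cos(a),np.sin(a)])
    P=lambda rad,z:[*(C+d*rad),z]
    r.line_to(P(.037,.24),v=.25); r.line_to(P(.037,.170),v=.15)
    base=r.get_obs()['ft_force'];print("base",base.round(1),r.get_obs()['clock']);mx=0
    for th in np.arange(57,4,-4.):
        t=np.radians(th);L=.046+(55-th)/50*.016
        rad=.0275+L*np.cos(t)-.0035*np.sin(t)-.011;z=PIN+L*np.sin(t)+.0035*np.cos(t)
        r.line_to(P(rad,z),v=.05);o=r.get_obs();f=o['ft_force']-base;mx=max(mx,np.linalg.norm(f))
        if int(th)%8==1: print(th,round(z,4),f.round(1))
        if np.linalg.norm(f)>18: print("ABORT",th,f);return
    rad=.082
    while z>PIN-.024:
        z-=.0015;r.line_to(P(rad,z),v=.03);o=r.get_obs();f=o['ft_force']-base
        print(round(z-PIN,4),round(o['eef_pos'][2]-PIN,4),f.round(1))
        if f[2]>16: break
    print(o['clock'],mx)
E
python3 -c "
from cam import *
swing(1)"
```

```text
base [0.1 0.4 0.6] 21.175
57.0 0.1602 [-0.8 -1.4 -1. ]
49.0 0.1588 [-0.8 -1.1 -0.8]
41.0 0.1561 [ 0.3 -1.6 -0.8]
33.0 0.1521 [ 1.2 -0.7 -0.4]
25.0 0.147 [ 0.8 -1.   0.8]
17.0 0.1407 [ 0.9 -1.4  0.2]
9.0 0.1333 [ 0.7 -0.6  0.4]
0.0074 0.0073 [-0.2 -0.3  1.3]
0.0059 0.0058 [-0.3  0.4  0.1]
0.0044 0.0043 [-0.7  0.5  1.2]
0.0029 0.0028 [-0.3 -0.3  1.4]
0.0014 0.0013 [-0.3  0.9  1.6]
-0.0001 -0.0002 [-0.1  1.   1.3]
-0.0016 -0.0017 [-0.6  0.4  1.3]
-0.0031 -0.0032 [ 0.1 -0.7  0.9]
-0.0046 -0.0047 [-0.5 -0.5  1.5]
-0.0061 -0.0062 [ 1.1 -1.8  1.7]
-0.0076 -0.0077 [ 1.1 -0.7  1.9]
-0.0091 -0.0092 [ 0.3 -0.6  2.6]
-0.0106 -0.0107 [ 0.8 -2.   2.9]
-0.0121 -0.0122 [ 2.3 -0.5  3.3]
-0.0136 -0.0136 [ 0.7 -1.9  2.3]
-0.0151 -0.0151 [ 0.8 -2.7  4.1]
-0.0166 -0.0165 [ 0.2 -0.5  4.3]
-0.0181 -0.018 [ 0.7 -0.2  3.7]
-0.0196 -0.0194 [ 0.4 -0.1  4.7]
-0.0211 -0.0208 [ 0.1 -0.5  5.7]
-0.0226 -0.0222 [ 1.4 -1.5  7. ]
-0.0241 -0.0233 [-0.5 -1.6 10.7]
30.3167 1.8771091611329387
```

Run:
```python
from cam import *
p=r.get_obs()['eef_pos'];z=PIN-.0241;a=np.radians(110);d=np.array([np.cos(a),np.sin(a)])
xy=C+d*.082
while z>PIN-.034:
    z-=.0015;r.line_to([*xy,z],v=.03);o=r.get_obs();f=o['ft_force']
    print(round(z-PIN,4),round(o['eef_pos'][2]-PIN,4),f.round(1))
    if f[2]>17: break
r.line_to([*xy,.15],v=.2);r.line_to([*(C+d*.082),.24],v=.3)
s=r.grab_frame("scene");print(o['clock'],r.get_obs()['clock'])
cv2.imwrite("pics/c1.png",cv2.resize(s[185:260,295:395,::-1],(800,600),interpolation=cv2.INTER_CUBIC))
```

```text
-0.0256 -0.0242 [-1.4 -0.4 17.8]
30.5667 31.4917
```

View pics/c1.png

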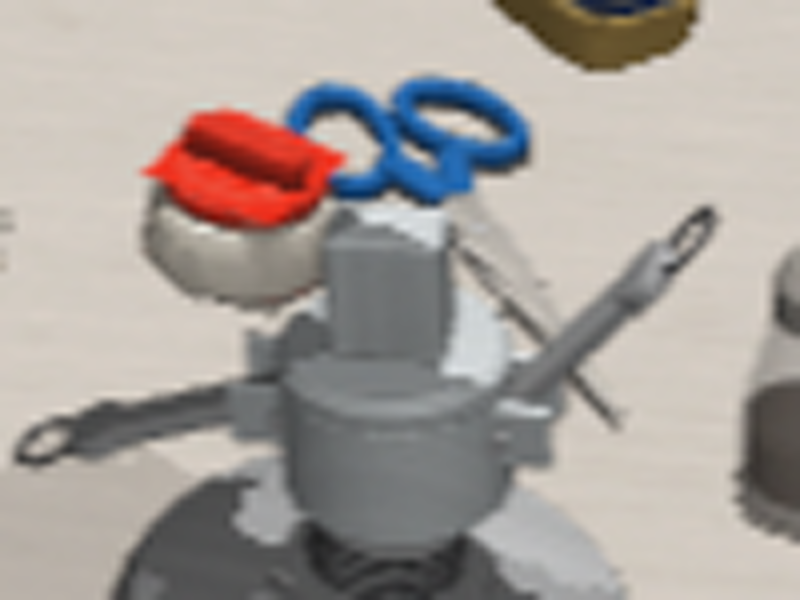

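First arm (left, tip at (75,430) in the crop) is fully down against its stop; the right one is still raised. Swinging the second.

```bash
sed -i 's/PIN-.024:/PIN-.032:/; s/v=.05);o/v=.07);o/; s/v=.03);o/v=.04);o/' cam.py; python3 -c "
from cam import *
swing(-1)" | tail -18
```

```text
0.0014 0.0012 [ 1.8 -0.6  1.8]
-0.0001 -0.0003 [ 1.2 -0.1  2.1]
-0.0016 -0.0017 [0.4 0.9 2.3]
-0.0031 -0.0033 [0.6 0.8 1.3]
-0.0046 -0.0047 [1.2 2.  1.7]
-0.0061 -0.0062 [-0.3  1.4  1.9]
-0.0076 -0.0077 [0.4 0.7 1.4]
-0.0091 -0.0092 [0.5 0.2 2.5]
-0.0106 -0.0107 [ 0.1 -0.3  1.4]
-0.0121 -0.0122 [-0.1 -0.2  1.6]
-0.0136 -0.0137 [0.1 0.4 1.9]
-0.0151 -0.0152 [-0.2  0.5  3.1]
-0.0166 -0.0163 [-0.2  1.   5.7]
-0.0181 -0.0175 [-0.3  0.7  7.5]
-0.0196 -0.0188 [0.1 0.3 9.6]
-0.0211 -0.0198 [-0.5  2.7 13.1]
-0.0226 -0.0208 [-1.   2.6 17.8]
41.5333 1.8929063927476368
```

Run:
```python
from cam import *
a=np.radians(-70);d=np.array([np.cos(a),np.sin(a)])
xy=C+d*.082;z=PIN-.0226
while z>PIN-.034:
    z-=.0005;r.line_to([*xy,z],v=.03);o=r.get_obs();f=o['ft_force']
    print(round(z-PIN,4),round(o['eef_pos'][2]-PIN,4),f.round(1))
    if f[2]>21: break
r.line_to([*xy,.15],v=.2);r.line_to([*xy,.26],v=.3)
s=r.grab_frame("scene");print(o['clock'],r.get_obs()['clock'])
cv2.imwrite("pics/c2.png",cv2.resize(s[185:260,295:395,::-1],(800,600),interpolation=cv2.INTER_CUBIC))
```

```text
-0.0231 -0.021 [-1.5  2.2 19.5]
-0.0236 -0.0213 [-1.4  2.7 19.5]
-0.0241 -0.0218 [-0.4  1.4 19.6]
-0.0246 -0.0222 [-1.   2.2 20.5]
-0.0251 -0.0225 [-1.3  2.  21.9]
42.7833 43.775
```

View pics/c2.png

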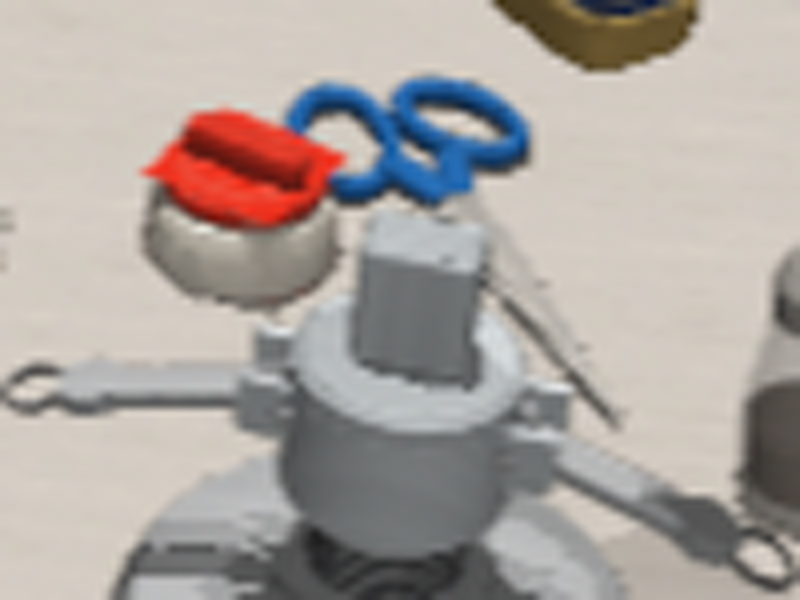

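Run:
```python
from h import *
m=r.camera_model("scene")
def pr(X):
  u=m["R"]@np.array(X)+m["t"];u=m["camera_matrix"]@u;p=u[:2]/u[2];return ((p-[295,185]+.5)*8-.5).round(0)
C=np.array([.5621,-.1043])
for s,a in((1,110),(-1,-70)):
  d=np.array([np.cos(np.radians(a)),np.sin(np.radians(a))])
  for U in(.092,.095):
    print(s,U,"pin",pr([*(C+d*.0275),U+.0247]),[(t,pr([*(C+d*(.0275+.052*np.cos(np.radians(t)))),U+.0247+.052*np.sin(np.radians(t))])) for t in(0,-10,-15,-20)])
print("block",pr([*C,.095+.079]),pr([*C,.095+.044]))
```

```text
1 0.092 pin [295. 390.] [(0, array([ 99., 353.])), (-10, array([101., 380.])), (-15, array([104., 394.])), (-20, array([108., 408.]))]
1 0.095 pin [295. 381.] [(0, array([100., 344.])), (-10, array([101., 371.])), (-15, array([104., 385.])), (-20, array([109., 399.]))]
-1 0.092 pin [508. 431.] [(0, array([716., 470.])), (-10, array([708., 498.])), (-15, array([702., 510.])), (-20, array([694., 522.]))]
-1 0.095 pin [509. 421.] [(0, array([718., 461.])), (-10, array([710., 488.])), (-15, array([703., 501.])), (-20, array([695., 513.]))]
block [421. 228.] [408. 341.]
```

Both arms look down and the cap is about upright, but the left arm reads a little higher than expected (≈ −15°). I'll re-press each arm gently, reading the depth reached.

```bash
cat > re.tmp <<'E'
E
rm re.tmp
cat > repress.py <<'E'
from cam import *
def press(ang,z0,stop=20.5,rad=.084):
    d=np.array([np.cos(np.radians(ang)),np.sin(np.radians(ang))]);xy=C+d*rad
    p=r.get_obs()['eef_pos']
    r.line_to([*xy,max(p[2],.19)],v=.4);r.line_to([*xy,z0],v=.15);z=z0
    while z>PIN-.034:
        z-=.001;r.line_to([*xy,z],v=.04);o=r.get_obs();f=o['ft_force']
        if f[2]>2.5:print(round(z-PIN,4),round(o['eef_pos'][2]-PIN,4),f.round(1))
        if f[2]>stop: break
    r.line_to([*xy,.19],v=.3);print(r.get_obs()['clock'])
E
python3 - <<'E'
from repress import *
d=np.array([np.cos(np.radians(-70)),np.sin(np.radians(-70))])
press(110,PIN-.010)
E
```

```text
-0.012 -0.0117 [ 0.4 -0.8  3.1]
-0.013 -0.013 [ 0.3 -0.3  2.9]
-0.015 -0.0151 [ 0.5 -0.3  2.8]
-0.017 -0.0169 [ 0.3 -1.   3.5]
-0.018 -0.0179 [-0.4 -0.5  4.4]
-0.019 -0.0189 [ 0.6 -1.9  5.1]
-0.02 -0.0196 [ 0.7 -1.1  7.4]
-0.021 -0.0204 [-1.  -1.2 10.4]
-0.022 -0.0209 [-0.7 -1.2 13.8]
-0.023 -0.0217 [-0.5 -0.9 17. ]
-0.024 -0.0225 [-1.2  0.8 18.3]
-0.025 -0.0233 [-0.6 -0.5 19.3]
-0.026 -0.0242 [-0.8  0.8 20.7]
49.9417
```

Run:
```python
from h import *
s=r.grab_frame("scene");print(r.get_obs()['clock'],r.get_obs()['eef_pos'])
c=cv2.imread("pics/c2.png")[200:600]
b=cv2.resize(s[185:260,295:395,::-1],(800,600),interpolation=cv2.INTER_CUBIC)[200:600]
cv2.imwrite("pics/c3.png",cv2.resize(np.vstack([c,b]),(600,600)))
cv2.imwrite("pics/c3full.png",s[:,:,::-1])
```

```text
49.9917 [ 0.53265575 -0.02516726  0.18916583]
```

View pics/c3.png

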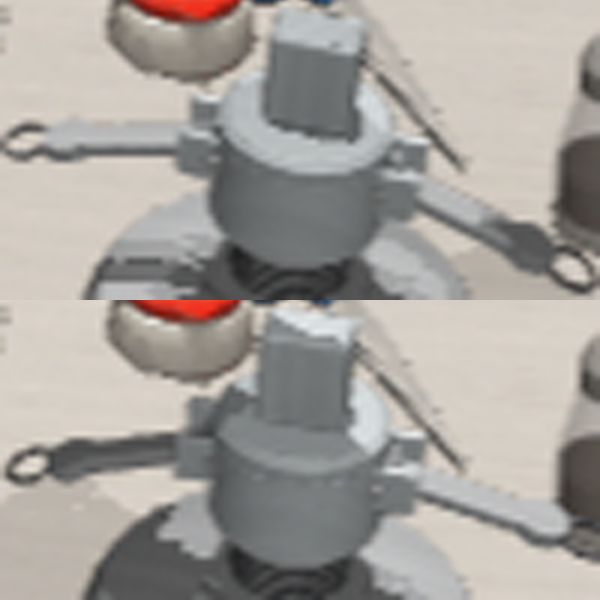

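The last pair shows the cap rocking about 2° to the right after pressing b and about 4.5° to the left after pressing a. I'll press b fully with more leverage, then level it with a light touch on a down to the mid height (−15 to −16 mm).

Run:
```python
from cam import *
def go(ang,rad,zs,stop):
    d=np.array([np.cos(np.radians(ang)),np.sin(np.radians(ang))]);xy=C+d*rad
    r.line_to([*xy,.195],v=.4);r.line_to([*xy,PIN-.004],v=.2)
    for dz in zs:
        r.line_to([*xy,PIN+dz],v=.05);o=r.get_obs();f=o['ft_force']
        print(dz,round(o['eef_pos'][2]-PIN,4),f.round(1),o['clock'])
        if f[2]>stop:break
    r.line_to([*xy,.195],v=.4)
go(-70,.091,[-.010,-.015,-.018,-.020,-.0215,-.023,-.024,-.025,-.026,-.027],20.5)
cv2.imwrite("pics/d1.png",r.grab_frame("scene")[:,:,::-1])
if r.get_obs()['clock']<56.5: go(110,.084,[-.009,-.013,-.0162],12)
cv2.imwrite("pics/d2.png",r.grab_frame("scene")[:,:,::-1])
print(r.get_obs()['clock'],r.get_obs()['eef_pos'])
```

```text
-0.01 -0.0093 [-0.  -0.1  0.2] 51.3917
-0.015 -0.015 [ 1.2 -0.4  1.1] 51.6417
-0.018 -0.0181 [1.  0.3 2.1] 51.8917
-0.02 -0.0199 [1.3 0.  3.7] 52.1417
-0.0215 -0.0212 [1.  1.2 5.9] 52.3917
-0.023 -0.0224 [0.5 0.6 7.5] 52.6417
-0.024 -0.0231 [-0.3  2.6 10.8] 52.8917
-0.025 -0.0238 [-1.1  2.4 11.9] 53.1417
-0.026 -0.0244 [-1.6  0.9 15. ] 53.3917
-0.027 -0.0253 [-0.9  1.7 15.6] 53.6417
-0.009 -0.0084 [-0.3  0.1  0.3] 55.475
-0.013 -0.013 [ 0.1  0.3 -0. ] 55.725
-0.0162 -0.0161 [0.5 1.  2.8] 55.975
56.4 [ 0.5330659  -0.02527725  0.19492844]
```

Run:
```python
import cv2,numpy as np
from h import *
F={"c3":cv2.imread("pics/c3full.png"),"d1":cv2.imread("pics/d1.png"),"d2":cv2.imread("pics/d2.png")}
c2=cv2.resize(cv2.imread("pics/c2.png"),(100,75),interpolation=cv2.INTER_AREA);z=np.zeros((420,560,3),np.uint8);z[185:260,295:395]=c2;F["c2"]=z
for k,im in F.items():
    # warm wood vs neutral-grey steel: R-B
    g=im.astype(int);sat=g[...,2]-g[...,0]
    for u0,v0,v1 in((310,226,242),(380,240,256)):
        out=[]
        for u in range(u0-2,u0+3):
            w=np.clip(16-sat[v0:v1,u],0,None).astype(float)
            out.append((w*np.arange(v0,v1)).sum()/max(w.sum(),1))
        print(k,u0,np.round(out,1))
    print(k,"Lcol",sat[224:246,311].tolist(),"Rcol",sat[238:260,380].tolist())
```

```text
c3 310 [236.  235.9 235.8 235.8 235.6]
c3 380 [244.5 244.7 245.1 245.6 246. ]
c3 Lcol [16, 18, 18, 16, 17, 17, 18, 17, 17, 10, 1, 0, -1, -1, 2, 19, 17, 17, 18, 17, 17, 16] Rcol [18, 18, 18, 16, 10, 1, 0, -3, -2, -1, 10, 17, 18, 17, 16, 17, 16, 17, 17, 18, 17, 18]
d1 310 [234.4 234.3 234.4 234.3 234.2]
d1 380 [248.3 248.9 249.6 250.  250.4]
d1 Lcol [16, 18, 18, 17, 17, 17, 18, 16, 1, 0, -1, -1, -1, 9, 18, 19, 17, 17, 18, 17, 17, 17] Rcol [17, 18, 18, 16, 17, 18, 18, 16, 11, 1, -1, -1, -1, -1, -1, 8, 17, 17, 16, 17, 17, 17]
d2 310 [235.6 235.3 235.3 235.3 235.2]
d2 380 [248.  248.6 249.2 249.8 250.2]
d2 Lcol [16, 17, 17, 17, 17, 17, 18, 17, 18, 3, 0, -1, 0, -1, 11, 18, 18, 18, 17, 17, 17, 16] Rcol [16, 19, 18, 16, 18, 17, 18, 16, 4, 0, -1, -1, -1, -1, 2, 13, 17, 17, 17, 18, 17, 18]
c2 310 [232.9 232.8 232.9 233.  233. ]
c2 380 [248.5 249.2 250.1 250.5 250.8]
c2 Lcol [16, 17, 18, 16, 16, 16, 14, 2, 0, 0, 0, 2, 15, 17, 17, 18, 17, 17, 18, 17, 17, 16] Rcol [17, 17, 18, 16, 17, 18, 18, 18, 14, 3, 0, -1, -1, -1, -1, 5, 11, 16, 16, 17, 17, 17]
```

```bash
python3 -c "
from bench import r
print(r.close_job())"
```

```text
the job is handed in; nothing more can be done
None
```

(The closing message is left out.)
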